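Refit the drip tray and the control knob of a portable hob

TASK

The portable gas hob has been cleaned and must be put together again. First slide its flat drip tray fully home into the slot in the hob's side; then pick up the loose control knob, turn it so that its keyed bore matches the flat of the hob's D-shaped spindle, push it all the way onto the spindle and press it right in against its spring, as for lighting. Finish while still holding the knob pressed right in - do not let go - and leave the other things on the worktop where they are.

Things in the scene. Friction and masses are not known exactly. Their poses are not given: they have to be found in the camera images.
- hob: portable gas hob, a fixed steel box 230 (x) by 240 (y) by 70 mm high with a round burner and a pan support (top 95 mm above the worktop). Origin: centre of its underside, on the worktop. The tray slot is in its right side (y = -120 mm); the spindle stands on its top at x = -82, y = 0 mm, near the edge facing the robot. Tray fully home: tray origin at hob x = 0, y = -50, z = 0 mm, y axes alike
- slot_mouth (a point): middle of the tray slot's mouth, at worktop level, at hob x = 0, y = -120, z = 0 mm; axes as the hob's. The slot is 130 mm wide (x), 13 mm high and runs 140 mm straight along +y to a stop; its first 15 mm are flared. The worktop is its floor. The tray's slab fills its depth and ends flush with the hob's side
- tray: loose aluminium drip tray, 0.2 to 0.45 kg, a flat slab 126 (x) by 140 (y) mm, 9 mm thick at the rim, flat on the worktop right of the hob. Origin: centre of its underside; +y points to the end that enters the slot first. At its -y end a black upright bar handle, 16 mm wide (x), from y = -70 to -160 mm, 4 to 34 mm above the underside; grip across the 16 mm near y = -125 mm. It stays outside
- knob: loose satin-metal control knob, 0.04 to 0.09 kg, 44 mm high, upright on the worktop. Origin: centre of its underside, z up its axis. Round skirt 46 mm across, 20 mm high; on it a grip bar 14 mm thick (y), x = -20 to +20 mm, 20 to 44 mm high: grip across it. Underside: blind D bore 16 mm deep, radius 8.2 mm, its flat 4.1 mm from the axis on the +x (pointer) side; goes on one way round only, about 1 mm clearance
- knob_pointer (a point): tip of the pointer: the knob's grip bar is prolonged at +x into a tapered nose with a dark line on top, overhanging the skirt. This point is at x = +31, y = 0, z = 31 mm in the knob's frame; axes as the knob's. The bore's flat is on this side
- spindle_top (a point): centre of the top end of the hob's upright brass spindle, 94 mm above the worktop when free. D section: radius 7 mm, flat 3 mm from the axis on this frame's +x side, facing roughly the robot, differently each run; top edge bevelled 1.5 mm; z up; 24 mm stand above the hob's top. Knob fully on: its origin 16 mm below this point, its x along this x. The spindle turns only against a stiff 0.25 N m
- spindle (a joint): how far the spindle is pressed in (m): 0 when free, 0.006 right in against its stop, the knob moving down with it. Spring: 5 N to start it moving, 8 N right in; it springs back when let go
- masking_tape: roll of cream masking tape, ring 96 mm across and 25 mm high, lying flat in front of the hob; a bystander
- fork: steel table fork, 193 mm long, lying flat in front of the hob; a bystander
- spice_a: spice jar with a dark cap, 41 mm across, 105 mm high, standing near the back wall; a bystander
- spice_b: spice jar with a dark cap, 41 mm across, 105 mm high, standing near the back wall; a bystander
Things that resemble listed ones, but are neither listed nor needed, are in the scene too. Of the things like the knob, leave any that is green or orange; of the rest the larger one is meant.

How it is judged:
By the outcome, as a careful person would: the job done as asked, in the order asked, and still so for the second after the job is handed in, while the arm keeps its last pose, push and grip.
It also fails if it takes over 59 s, if anything falls off the work surface, if the arm or the gripper's body presses on something with over 40 N, if the wrist force passes 120 N, or if a joint passes its speed limit or range.

ROBOT

A 6-joint arm with a two-finger parallel gripper is mounted at the origin on a cart in front of the work surface, level with it; the furniture and walls round the work are solid. World frame = base frame: x ahead of the robot, y to its left, z up, the work surface at z = 0. Lengths are in m, angles in rad, forces in N, time in s.
With the tool pointing down it reaches from about 0.35 to 0.975 m from the base axis. Payload 7.1 kg.
Tool frame: the origin (TCP) lies midway between the tips of the shut fingers; the grasp point (between the pads) lies 19 mm behind it; z points along the fingers, y is the line along which they close (so a half turn about z gives the same grasp; the last joint's range is limited). The gripper opens to 88 mm and grips with 3 to 60 N. Pads are 20 mm wide; open, the fingers measure 115 mm over their backs; the gripper's body (75 mm by 178 mm) begins 61 mm behind the grasp point.
Start: joints at [-0.019, 0.423, 1.63, -0, 1.089, -0.019], TCP at [0.625, 0, 0.223] pointing down, gripper open.
Joint ranges: [-3, 3], [-0.9, 2.11], [0.09, 2.58], [-1.31, 4.45], [0.11, 2.69], [-2.54, 2.54]. Speed limits (rad/s): [2.39, 2.39, 3.01, 3.14, 3.14, 3.14].

INTERFACE

Orientations are given as a unit quaternion [w, x, y, z].
In Python, from station import move_pose, movel, movej, command_gripper, wait, inverse_kinematics, read_camera, camera_info, MotionError, job_done, get_time, get_joint_pos, get_qvel, get_effort, get_tcp_pos, get_ee_rot, get_ft_force, get_ft_torque, get_grip_width, get_finger_force gives the robot as it stands. Calls block until the motion is done:
- move_pose(position, orientation): joint-space move of the TCP to a pose.
- movel(position, frame=None, v=0.15, until_force=None): straight line of the TCP; frame=None keeps the orientation; v is the mean speed in m/s. With until_force (N) it stops when the force on the tool has changed by that much, and returns True; else False.
- movej(angles): joint-space move.
- command_gripper(opening): opening from 0.0 (shut) to 1.0 (fully open); the grip force is fixed at half the most; returns when the fingers have stopped.
- wait(seconds).
- inverse_kinematics(position, orientation): joint angles nearest the present ones, or None.
- read_camera(name): name is "scene" or "side" or "wrist"; returns the picture (384x512x3 uint8, red, green, blue); there is no depth.
- camera_info(name): a dict with "intrinsics" (3x3 intrinsics, pixels), "T" (4x4, takes a point from camera to world coordinates); the wrist camera has in their place "tool_from_camera" (4x4, takes a point from camera to tool coordinates, whose origin is the TCP and whose axes are the flange's). Camera axes: x right, y up, looking along -z (the intrinsics and any distortion apply to the point x, -y, -z); pixel columns grow to the right and rows downward; lengths in m; the calibration is good to about 2 mm. A picture is of the moment at which its call begins: read the wrist's pose just before it. camera_info takes no time and is no camera call.
A pose or a line that the arm cannot do raises MotionError and nothing moves.
- job_done(): hands the job in; it is judged then, once.
Readings, each from a call of its own:
- get_time(): time.
- get_joint_pos(): joint angles.
- get_qvel(): joint speeds.
- get_effort(): joint torques, N m.
- get_tcp_pos(): TCP position.
- get_ee_rot(): TCP orientation.
- get_ft_force(): force on the tool from outside, world axes, zero at the start.
- get_ft_torque(): the same for the moment, N m.
- get_grip_width(): opening from 0.0 (shut) to 1.0 (fully open).
- get_finger_force(): force on a finger pad.
Only numpy, scipy, OpenCV 4.12 (cv2) and the standard library are available. Lean on these libraries where they do the work, as an engineer would, in place of code of your own. Each camera call takes 0.05 s, during which the arm holds its last target. There are 200 camera calls.

## Working session

There is one attempt and no reset: what is moved stays moved. The work goes in short steps, each a Python script; the robot and the scene stay as the last script left them, time stands still between calls to the robot, and variables do not carry over. Pictures are saved under pics/ and viewed, at most 10 in all, crops included, and the job is handed in when it is done.

```bash
mkdir -p pics; ls
python3 - <<'E'
from station import *
import cv2,numpy as np
np.set_printoptions(precision=4,suppress=True)
ims=[]
for n in ("scene","side","wrist"):
    im=read_camera(n); cv2.imwrite(f"pics/{n}0.png",im[:,:,::-1]); ims.append(im[:,:,::-1])
    print(n,camera_info(n))
print(get_time(),get_ee_rot())
cv2.imwrite("pics/scene_big.png",cv2.resize(ims[0],(800,600),interpolation=cv2.INTER_CUBIC))
cv2.imwrite("pics/side_big.png",cv2.resize(ims[1],(800,600),interpolation=cv2.INTER_CUBIC))
E
```

```text
pics
scene {'intrinsics': array([[414.9225,   0.    , 254.4173],
       [  0.    , 414.9225, 195.4266],
       [  0.    ,   0.    ,   1.    ]]), 'T': array([[ 0.7772,  0.4572, -0.4324,  0.0469],
       [-0.629 ,  0.5417, -0.5577, -0.6887],
       [-0.0207,  0.7054,  0.7085,  0.9147],
       [ 0.    ,  0.    ,  0.    ,  1.    ]])}
side {'intrinsics': array([[490.0854,   0.    , 251.3088],
       [  0.    , 490.0854, 194.5502],
       [  0.    ,   0.    ,   1.    ]]), 'T': array([[-0.9699,  0.0956, -0.2241,  0.2713],
       [-0.2433, -0.4278,  0.8705,  1.1115],
       [-0.0126,  0.8988,  0.4382,  0.6757],
       [ 0.    ,  0.    ,  0.    ,  1.    ]])}
wrist {'intrinsics': array([[272.6956,   0.    , 254.1675],
       [  0.    , 272.6956, 194.072 ],
       [  0.    ,   0.    ,   1.    ]]), 'tool_from_camera': array([[ 0.0008,  0.9671,  0.2542,  0.069 ],
       [ 1.    , -0.0008, -0.0004,  0.0007],
       [-0.0002,  0.2542, -0.9671, -0.1623],
       [ 0.    ,  0.    ,  0.    ,  1.    ]])}
0.15 [-0.0004  0.7071  0.7071 -0.0004]
```

View pics/scene_big.png

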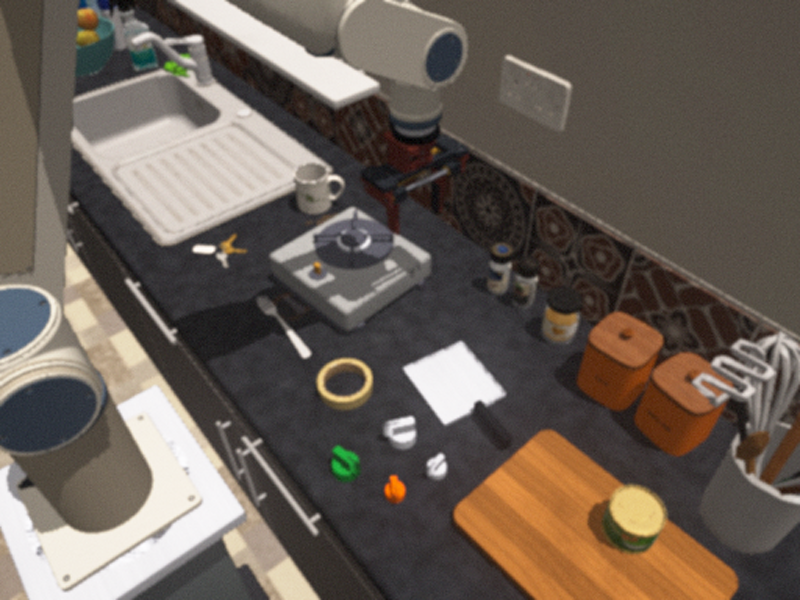

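View pics/side_big.png

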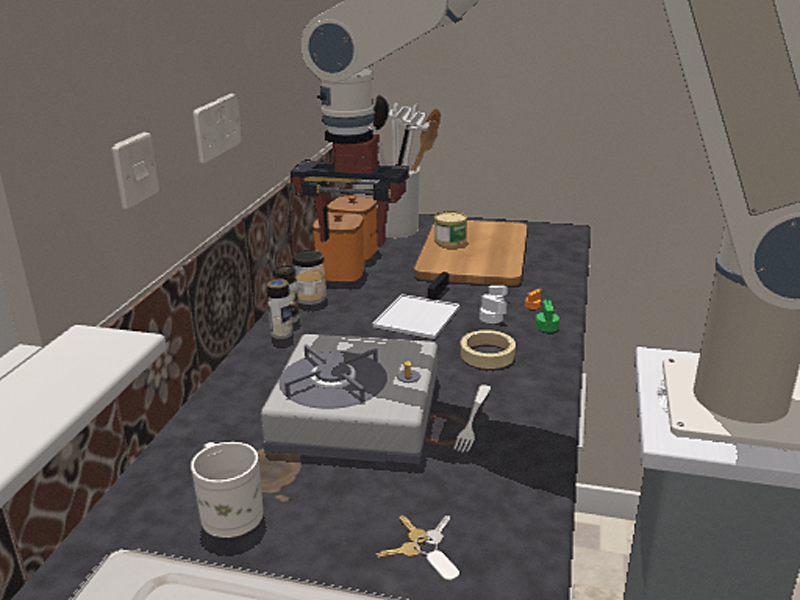

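The knob-like things in scene_big are green (345,463), orange (395,489), large satin (401,432) and small satin (437,467). The large satin one fits the description, since green and orange are excluded and it is the bigger of the other two. The tray is the white slab at (455,382) with its handle at (490,423), the hob is at (350,265), and the spindle is at (317,267) in scene and (408,370) in side.

```bash
cat > h.py <<'E'
from station import *
import cv2,numpy as np
from scipy.spatial.transform import Rotation as R
np.set_printoptions(precision=4,suppress=True)
F=np.diag([1,-1,-1.])
def cam(n):
    c=camera_info(n)
    if n!="wrist": return c["intrinsics"],c["T"]
    q=np.array(get_ee_rot()); T=np.eye(4); T[:3,:3]=R.from_quat(q[[1,2,3,0]]).as_matrix(); T[:3,3]=get_tcp_pos()
    return c["intrinsics"],T@c["tool_from_camera"]
def ray(C,uv):
    K,T=C; d=T[:3,:3]@F@np.linalg.inv(K)@np.array([uv[0],uv[1],1.]); return T[:3,3],d/np.linalg.norm(d)
def plane(C,uv,z):
    o,d=ray(C,uv); return o+d*(z-o[2])/d[2]
def proj(C,p):
    K,T=C; v=K@F@T[:3,:3].T@(np.array(p)-T[:3,3]); return v[:2]/v[2]
def tri(rs):
    A=0;b=0
    for o,d in rs:
        P=np.eye(3)-np.outer(d,d); A=A+P; b=b+P@o
    p=np.linalg.solve(A,b); return p,[np.linalg.norm((np.eye(3)-np.outer(d,d))@(p-o)) for o,d in rs]
def down(yaw): # tool closing axis (y) at world angle yaw, z down
    y=np.array([np.cos(yaw),np.sin(yaw),0]); z=np.array([0,0,-1.]); x=np.cross(y,z)
    q=R.from_matrix(np.c_[x,y,z]).as_quat(); return q[[3,0,1,2]]
def shot(name,n="wrist"):
    C=cam(n); im=read_camera(n)[:,:,::-1].copy(); cv2.imwrite(f"pics/{name}.png",im)
    np.savez(f"pics/{name}.npz",K=C[0],T=C[1]); return C,im
def load(name):
    d=np.load(f"pics/{name}.npz"); return (d["K"],d["T"]),cv2.imread(f"pics/{name}.png")
E
python3 - <<'E'
from h import *
s=cam("scene");d=cam("side");k=.64
for n,uv,z in [("knob",(401,432),.02),("small",(437,467),.01),("tapec",(345,384),.025),("handleend",(505,442),.02),
 ("trayTop",(462,342),.009),("trayL",(404,368),.009),("trayR",(505,384),.009),("trayB",(448,423),.009),("hobF",(348,327),.0),("hobL",(271,262),.07),("hobR",(431,262),.07),("hobback",(352,208),.07)]:
    print(n,plane(s,np.array(uv)*k,z))
print("spindle",tri([ray(s,np.array((317,264))*k),ray(d,np.array((408,363))*k)]))
E
```

```text
knob [ 0.414  -0.2146  0.02  ]
small [ 0.4205 -0.2961  0.01  ]
tapec [ 0.3994 -0.0791  0.025 ]
handleend [ 0.5302 -0.336   0.02  ]
trayTop [ 0.6309 -0.128   0.009 ]
trayL [ 0.5086 -0.1068  0.009 ]
trayR [ 0.6213 -0.2484  0.009 ]
trayB [ 0.4899 -0.2451  0.009 ]
hobF [ 0.4949  0.0472 -0.    ]
hobL [0.447  0.2323 0.07  ]
hobR [0.6885 0.0273 0.07  ]
hobback [0.6743 0.2714 0.07  ]
spindle (array([0.4991, 0.144 , 0.0932]), [np.float64(0.0013353310940768864), np.float64(0.0013353310940769543)])
```

Run:
```python
from h import *
K,T=cam("wrist"); np.savez("pics/wrist0.npz",K=K,T=T)
move_pose([.5,-.26,.25],down(0))
C,im=shot("w1"); a=cv2.imread("pics/wrist0.png")
cv2.imwrite("pics/m1.png",cv2.resize(a,(800,600),interpolation=cv2.INTER_CUBIC));cv2.imwrite("pics/m2.png",cv2.resize(im,(800,600),interpolation=cv2.INTER_CUBIC))
print(get_time(),get_joint_pos())
```

```text
1.3167 [-0.4988  0.3024  1.7429  0.0003  1.0965 -0.5001]
```

View pics/m1.png

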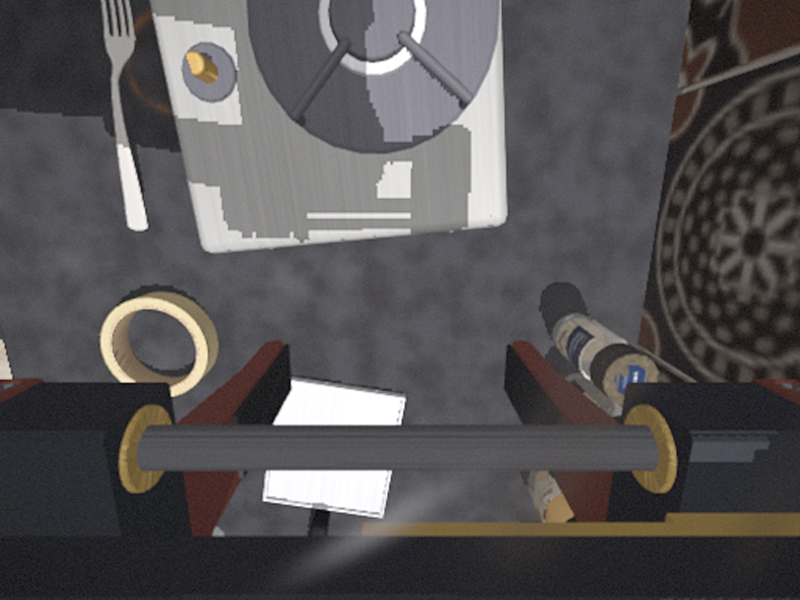

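View pics/m2.png

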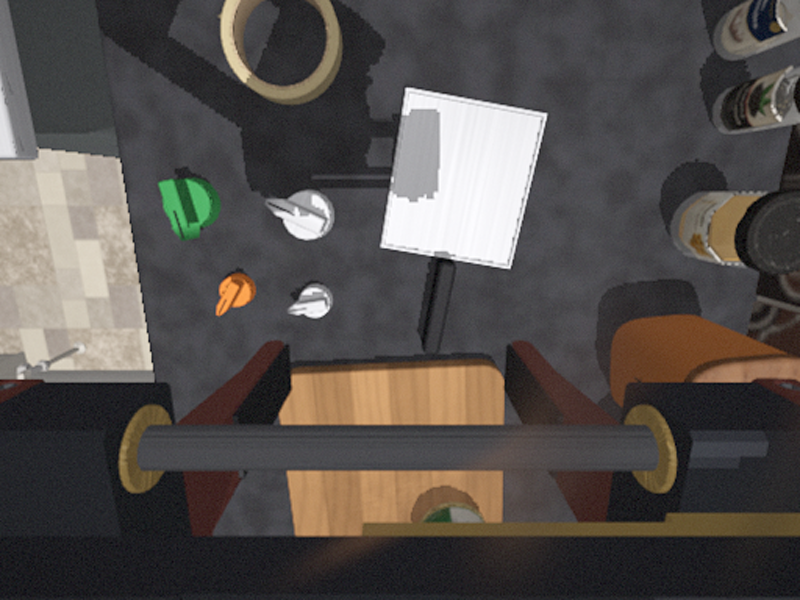

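wrist0 (m1) shows the hob's front-right corner at (208,250), the right edge running to (503,225), and the spindle at (203,65). w1 (m2) shows the tray corners at (407,88), (547,114), (512,269) and (381,246), with the handle running from (443,255) to (430,350). The knob's skirt is near (308,215), with its pointer at (268,203).

Run:
```python
from h import *
k=.64
C0,_=load("wrist0")
def line(C,pts,z):
    P=np.array([plane(C,np.array(p)*k,z)[:2] for p in pts]); v=P[-1]-P[0]; return P[0],np.degrees(np.arctan2(v[1],v[0])),P
print("right edge",line(C0,[(215,250),(490,228)],.07)); print("front edge",line(C0,[(152,12),(198,225)],.07))
C1,im=load("w1")
g=cv2.cvtColor(im,cv2.COLOR_BGR2GRAY); hsv=cv2.cvtColor(im,cv2.COLOR_BGR2HSV)
m=((hsv[...,1]<45)&(g>120)).astype(np.uint8)
n,l,st,ce=cv2.connectedComponentsWithStats(m)
for i in range(1,n):
    if st[i,4]>150: print(st[i],ce[i])
i=l[int(220*k),int(480*k)]; c=cv2.findContours((l==i).astype(np.uint8),cv2.RETR_EXTERNAL,cv2.CHAIN_APPROX_NONE)[0][0]
r=cv2.approxPolyDP(cv2.convexHull(c),6,True)[:,0]; P=np.array([plane(C1,p,.009)[:2] for p in r]); print("tray px",r.tolist()); print(P,P.mean(0)); print(np.linalg.norm(P-np.roll(P,1,0),axis=1),np.degrees(np.arctan2(*(P-np.roll(P,1,0)).T[::-1])))
print("handle top",[plane(C1,np.array(p)*k,.034) for p in [(445,262),(432,348)]])
print("pointer",plane(C1,np.array((268,201))*k,.031), "skirt", plane(C1,np.array((310,215))*k,.02))
x=im[100:175,150:240]; cv2.imwrite("pics/knobcrop.png",cv2.resize(x,(720,600),interpolation=cv2.INTER_CUBIC))
# look close at spindle
move_pose([.497,.10,.14],down(0)); C,a=shot("w2")
u=proj(C,[.499,.144,.094]); print("spindle at",u)
u=u.astype(int); y0=max(0,u[1]-45);x0=max(0,u[0]-60); cv2.imwrite("pics/spcrop.png",cv2.resize(a[y0:y0+90,x0:x0+120],(800,600),interpolation=cv2.INTER_CUBIC)); print(x0,y0)
print(get_time())
```

```text
right edge (array([0.4906, 0.0269]), np.float64(4.592757697319885), array([[0.4906, 0.0269],
       [0.6929, 0.0432]]))
front edge (array([0.4664, 0.1811]), np.float64(-84.23125036408096), array([[0.4664, 0.1811],
       [0.4802, 0.0452]]))
[484   0  28  33 183] [499.4809  20.1803]
[    0    37    98   207 13039] [ 42.315  168.7382]
[493  47  19  34 162] [501.0802  69.7407]
[ 243   56  108  116 9178] [294.7997 113.4887]
[171 122  43  32 878] [195.1663 137.1663]
[185 182  28  22 386] [199.8394 193.4404]
tray px [[259, 56], [350, 73], [326, 171], [243, 157]]
[[ 0.5077 -0.1036]
 [ 0.6324 -0.1247]
 [ 0.6088 -0.2605]
 [ 0.4849 -0.2397]] [ 0.5585 -0.1821]
[0.138  0.1265 0.1378 0.1257] [ 80.4767  -9.5884 -99.8662 170.4967]
handle top [array([ 0.5442, -0.2515,  0.034 ]), array([ 0.5344, -0.3334,  0.034 ])]
pointer [ 0.3889 -0.1987  0.031 ] skirt [ 0.4226 -0.2111  0.02  ]
spindle at [254.942  155.7016]
194 110
2.775
```

View pics/knobcrop.png

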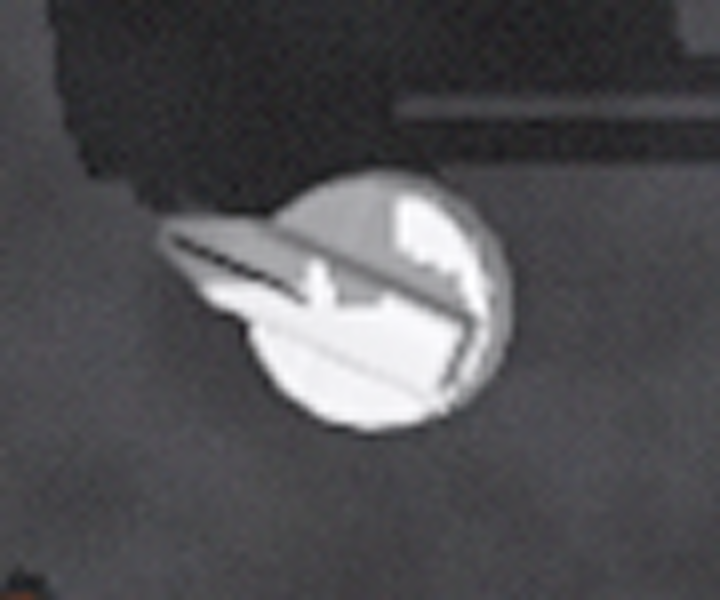

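View pics/spcrop.png

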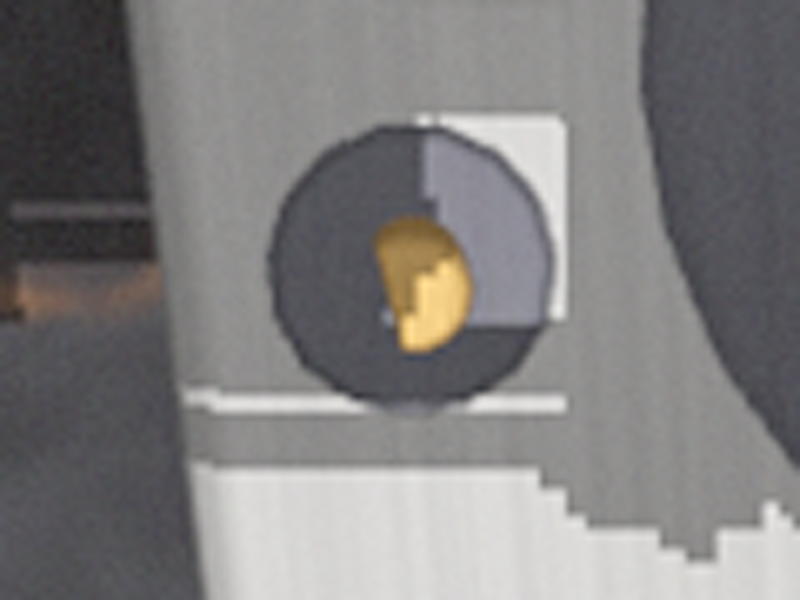

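The knob crop shows the satin knob with bar and nose: dark line from (172,235) to (305,300), so the pointer is at about 155°. This confirms it as the larger satin knob. The spindle crop shows the D with its flat on the left, from (380,245) to (400,345), so the flat faces about 191°. Next I fit the hob edges and grip the tray.

Run:
```python
from h import *
def edge(name,p,q,z,rng=7):
    C,im=load(name); g=cv2.GaussianBlur(cv2.cvtColor(im,cv2.COLOR_BGR2GRAY),(3,3),0).astype(float)
    p,q=np.array(p,float),np.array(q,float); n=np.array([-(q-p)[1],(q-p)[0]]); n/=np.linalg.norm(n); pts=[]
    s=np.arange(-rng,rng+.01,.5)
    for t in np.linspace(0,1,60):
        c=p+t*(q-p)+s[:,None]*n; v=cv2.remap(g.astype(np.float32),c[:,:1].astype(np.float32),c[:,1:].astype(np.float32),1)[:,0]
        d=abs(np.gradient(v)); pts.append(plane(C,c[d.argmax()],z)[:2])
    pts=np.array(pts,np.float32); l=cv2.fitLine(pts,cv2.DIST_HUBER,0,.001,.001)[:,0]; r=(pts-l[2:])@np.array([-l[1],l[0]])
    print(name,"deg",np.degrees(np.arctan2(l[1],l[0])),"pt",l[2:],"rms",np.median(abs(r))); return l
k=.64
a=edge("wrist0",np.array((225,249))*k,np.array((480,229))*k,.07)
b=edge("wrist0",np.array((152,12))*k,np.array((198,225))*k,.07)
c=edge("w2",(194+130/6.667,110),(194+200/6.667,194),.07)
C,im=load("w2"); sp=plane(C,(194+411/6.667,110+291/6.667),.094); print("spindle",sp)
hsv=cv2.cvtColor(im,cv2.COLOR_BGR2HSV); m=((hsv[...,0]>12)&(hsv[...,0]<30)&(hsv[...,1]>90)); m[:110]=0;m[200:]=0;m[:,:230]=0;m[:,280:]=0
ys,xs=np.nonzero(m); print("brass",len(xs),xs.min(),xs.max(),ys.min(),ys.max())
L=[(y,xs[ys==y].min()) for y in range(148,162) if (ys==y).any()]; print(L)
yaw=np.radians(-9.6); p=np.array([.5377,-.3053])
move_pose([*p,.10],down(yaw)); movel([*p,.006]); command_gripper(0.0)
print("grip",get_grip_width(),get_finger_force(),get_ft_force(),get_time())
```

```text
wrist0 deg 5.559956 pt [0.5983 0.0357] rms 0.000215276
wrist0 deg -84.35804 pt [0.4732 0.1084] rms 5.9675585e-05
w2 deg -84.2217 pt [0.4682 0.1408] rms 0.00013919754
spindle [0.4995 0.1456 0.094 ]
brass 213 250 264 143 162
[(148, np.int64(251)), (149, np.int64(251)), (150, np.int64(251)), (151, np.int64(251)), (152, np.int64(252)), (153, np.int64(252)), (154, np.int64(252)), (155, np.int64(252)), (156, np.int64(253)), (157, np.int64(253)), (158, np.int64(254)), (159, np.int64(254)), (160, np.int64(254)), (161, np.int64(254))]
grip 0.18012084343916102 29.997080862522125 [-0.1402 -0.9243  0.4447] 6.1667
```

Run:
```python
from h import *
s=cam("scene")
for n,uv in [("spice1",(498,290)),("spice2",(523,305)),("jar",(558,340)),("can",(600,400))]: print(n,plane(s,np.array(uv)*.64,0))
t=np.radians(5.65); u=np.array([-np.sin(t),np.cos(t)]); o=np.array([.582,.154])
p=o-u*(.232+.125)
movel([*p,.006],down(t),v=.12)
C,im=shot("w3"); print(get_grip_width(),get_ft_force(),get_time(),get_tcp_pos())
for n,h in [("mouth",(0,-.12,0)),("mouthL",(-.065,-.12,.013)),("mouthR",(.065,-.12,.013)),("topcorner",(-.115,-.12,.07)),("trayL",(-.063,-.162,.009)),("trayR",(.063,-.162,.009))]:
    w=[*(o+u*h[1]+np.array([u[1],-u[0]])*h[0]),h[2]]; q=proj(C,w); print(n,w,q*800/512)
cv2.imwrite("pics/m3.png",cv2.resize(im,(800,600),interpolation=cv2.INTER_CUBIC))
```

```text
spice1 [ 0.7888 -0.0661  0.    ]
spice2 [ 0.7958 -0.1283  0.    ]
jar [ 0.7778 -0.2345  0.    ]
can [ 0.7272 -0.3731  0.    ]
0.17855739771670331 [ 0.9913  0.9242 -1.1617] 7.4583 [ 0.6168 -0.2017  0.006 ]
mouth [np.float64(0.593814163468667), np.float64(0.03458297633278741), 0] [ 395.588  -426.5458]
mouthL [np.float64(0.5291299423155935), np.float64(0.028183637787259443), 0.013] [ 137.637  -498.8132]
mouthR [np.float64(0.6584983846217405), np.float64(0.04098231487831538), 0.013] [ 653.1769 -498.8973]
topcorner [np.float64(0.4793728491209216), np.float64(0.023261069675314855), 0.07] [ -543.1002 -1226.124 ]
trayL [np.float64(0.5352551832574138), np.float64(-0.013415417771787178), 0.009] [ 175.5764 -264.88  ]
trayR [np.float64(0.6606430581079871), np.float64(-0.0010105461296868136), 0.009] [ 615.7062 -264.9576]
```

View pics/m3.png

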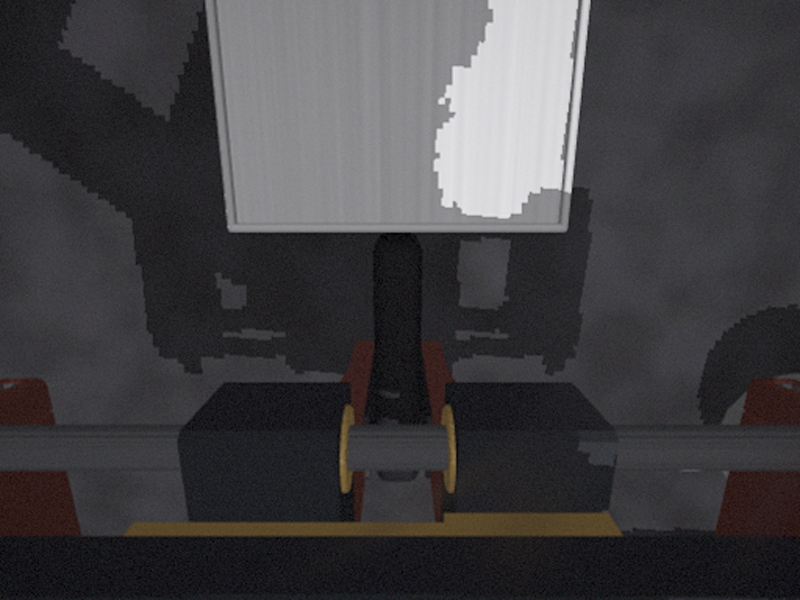

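The picture shows the tray square in the grip: rear edge level at row 230, columns 230 to 568, centred on column 399. Next I insert it with force watch.

Run:
```python
from h import *
C,_=load("w3"); e=plane(C,np.array((399,228))*.64,.009); print("edge dist",np.linalg.norm(e[:2]-get_tcp_pos()[:2]))
t=np.radians(5.65); u=np.array([-np.sin(t),np.cos(t)]); ex=np.array([u[1],-u[0]]); o=np.array([.582,.154])
f0=np.array(get_ft_force())
for y in (.185,.165,.145,.12,.09,.065,.046):
    s=movel([*(o-u*(y+.125)),.006],v=.08,until_force=22)
    f=np.array(get_ft_force()); p=get_tcp_pos(); h=p[:2]-o
    print(y,s,"F along,lat",f[:2]@u,f[:2]@ex,f[2],"hob xy",h@ex,h@u+.125,get_grip_width())
    if s: break
print(get_time())
```

```text
edge dist 0.05597862072704035
0.185 False F along,lat 0.08025179721930349 0.18760957500885264 -0.8652715135943028 hob xy 2.733364469396739e-05 -0.18461853008488716 0.17779707574746015
0.165 False F along,lat 0.501174838020616 0.2199036662444481 -0.9272426750188403 hob xy -1.4071934434073302e-05 -0.16443399105772477 0.18116058093962947
0.145 False F along,lat 0.850677168850844 0.6856662050299683 -0.7712068594099664 hob xy 2.5216549838987265e-05 -0.14418770244427953 0.1783641095709204
0.12 False F along,lat 0.014325302760762769 -0.6126510684218957 -1.3568857291168306 hob xy 3.402210140547089e-05 -0.11917773168830528 0.18018339151431143
0.09 False F along,lat -0.0843525350129858 0.1003152571077847 -1.6391920108567106 hob xy 4.933254871286207e-05 -0.08927436396105021 0.17762445537378377
0.065 False F along,lat 0.876172342224023 0.09638335887378131 -1.3999990278480892 hob xy 8.011108797838153e-05 -0.06422017473013836 0.17930809608313933
0.046 True F along,lat -2.373675499865016 0.043671482368208045 2.8415801555257905 hob xy -0.0005298495700185926 -0.046629224682894904 0.1835623456153692
10.7583
```

Run:
```python
from h import *
t=np.radians(5.65); u=np.array([-np.sin(t),np.cos(t)]); ex=np.array([u[1],-u[0]]); o=np.array([.582,.154])
for y in (.043,.041):
    s=movel([*(o-u*(y+.125)),.006],v=.02,until_force=15); f=np.array(get_ft_force()); h=get_tcp_pos()[:2]-o
    print(s,f[:2]@u,f[2],h@u+.125,get_grip_width())
command_gripper(.6); p=get_tcp_pos(); movel([p[0],p[1],.12],v=.25)
# from beside: look at tray edge vs hob side
q=o-u*.19+np.array([0,0]); move_pose([*(o-u*.24),.20],down(t)); C,im=shot("w4")
cv2.imwrite("pics/m4.png",cv2.resize(im[:250],(800,390),interpolation=cv2.INTER_CUBIC)); print(get_time())
for n,h in [("side top",(0,-.12,.07)),("trayend",(0,-.12,.009))]:
    print(n,proj(C,[*(o+u*h[1]),h[2]])*800/512)
```

```text
True -1.9877729330095177 2.084813976158565 -0.046501863433425966 0.183173623044861
True -2.06160039531769 3.53394768538105 -0.04633055681163242 0.18126358278192153
13.0917
side top [397.7513 107.2516]
trayend [397.8017 122.4586]
```

View pics/m4.png

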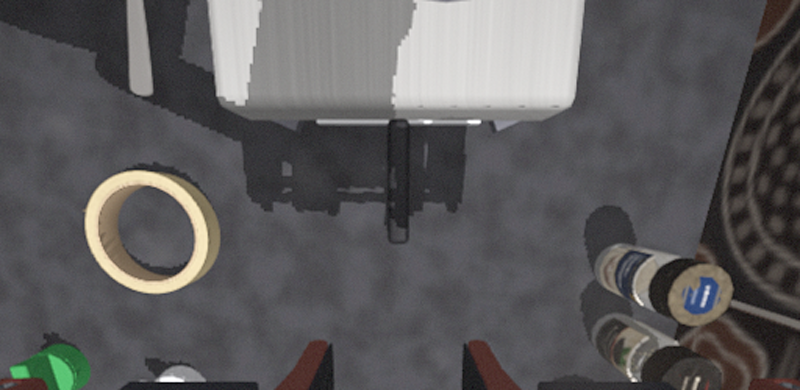

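The tray end sits flush with the hob's side (row 122, as predicted) and only the handle at (398,180) is outside. Hob columns 208 to 580 also match. Next come opposite-yaw views of the spindle and knob, to cancel camera bias.

Run:
```python
from h import *
sp=np.array([.5,.146]); kn=np.array([.419,-.211]); tiles=[]
def look(name,p,z,zt,yaw,w):
    tx=np.array([np.sin(yaw),-np.cos(yaw)])*-1
    move_pose([*(p-tx*.035),z],down(yaw)); C,im=shot(name); u=proj(C,[*p,zt]).astype(int)
    h=w*3//4; x0,y0=u[0]-w//2,max(0,u[1]-h//2); tiles.append(cv2.resize(im[y0:y0+h,x0:x0+w],(400,300),interpolation=cv2.INTER_CUBIC)); print(name,x0,y0,400/w,get_time())
r=np.radians
look("s1",sp,.14,.094,r(90),60); look("s2",sp,.14,.094,r(-90),60)
look("k2",kn,.11,.03,r(65.5-180),100); look("k1",kn,.11,.03,r(65.5),100)
cv2.imwrite("pics/m5.png",np.vstack([np.hstack(tiles[:2]),np.hstack(tiles[2:])]))
```

```text
s1 224 145 6.666666666666667 14.1417
s2 223 147 6.666666666666667 16.8667
k2 204 126 4.0 18.2417
k1 203 124 4.0 20.9333
```

View pics/m5.png

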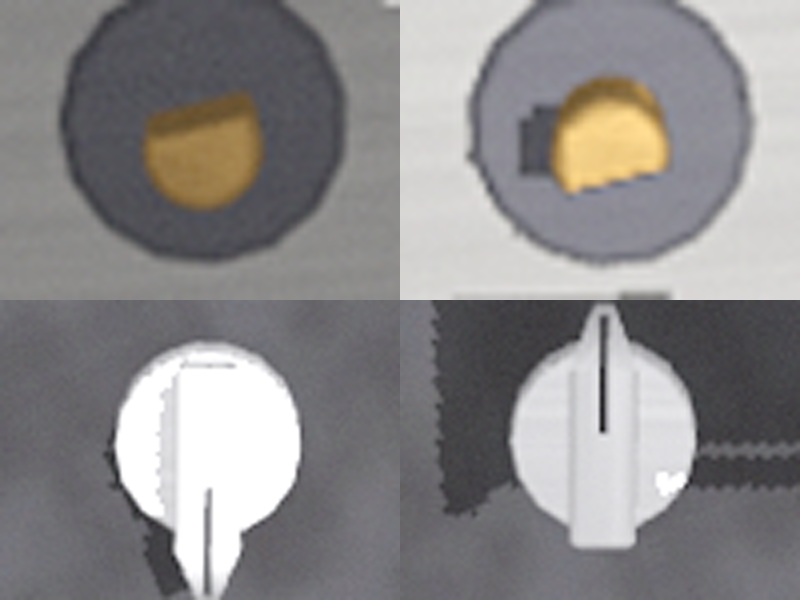

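s1 and s2 agree that the flat faces about 193°. k1 shows the pointer exactly vertical at tool yaw 65.5°, so the pointer is at 155.5°. Next I compute both positions, cancelling bias, and grip the knob.

Run:
```python
from h import *
A=plane(load("s1")[0],(254.8,167.6),.094);B=plane(load("s2")[0],(254.7,170.2),.094); print("spindle",A,B,(A+B)/2)
a=np.radians(155.5); d=np.array([np.cos(a),np.sin(a)])
k1=plane(load("k1")[0],(253.9,185.7),.044)[:2]+.02*d; k2=plane(load("k2")[0],(255.8,142.2),.044)[:2]+.02*d
s1=plane(load("k1")[0],(253.9,159),.02)[:2]
print("knob",k1,k2,(k1+k2)/2,"skirt",s1)
p=(k1+k2)/2
if np.linalg.norm(p-[.419,-.211])<.01:
    yaw=np.radians(65.5)
    move_pose([*p,.08],down(yaw)); f0=np.array(get_ft_force()); s=movel([*p,.0235],v=.08,until_force=8); print(s,get_tcp_pos())
    command_gripper(0.); print(get_grip_width()*88,get_finger_force(),get_ft_force()-f0)
    movel([*p,.16],v=.2); print(get_grip_width()*88,get_ft_force()-f0,get_time(),get_joint_pos())
```

```text
spindle [0.4997 0.1464 0.094 ] [0.4993 0.1453 0.094 ] [0.4995 0.1459 0.094 ]
knob [ 0.4181 -0.2106] [ 0.4182 -0.2113] [ 0.4182 -0.211 ] skirt [ 0.4183 -0.2107]
False [ 0.4184 -0.2111  0.0237]
14.243110588831716 30.00021994113922 [-0.8924  0.6714  0.4671]
13.80668870315564 [-1.0645  0.7046 -1.0658] 23.6167 [-0.4927  0.2895  2.0179  0.      0.8354 -1.6359]
```

Run:
```python
from h import *
sp=np.array([.4995,.1459]); q=down(np.radians(103))
move_pose([*sp,.16],q); movel([*sp,.124],v=.1); f0=np.array(get_ft_force()); m0=np.array(get_ft_torque())
s=movel([*sp,.103],v=.03,until_force=4); wait(.1)
print(s,get_tcp_pos(),get_ft_force()-f0,get_ft_torque()-m0,get_grip_width()*88,get_time())
```

```text
False [0.4996 0.146  0.1032] [-0.2248 -0.8917  0.121 ] [0.0915 0.0168 0.042 ] 13.568956414144976 26.4417
```

The knob slid on freely. Now I press it in stepwise.

Run:
```python
from h import *
sp=np.array([.4995,.1459]); f0=np.array([-1.,.7,-1.07])
for z in (.1015,.1,.098,.0965,.0955,.0945,.0935):
    s=movel([*sp,z],v=.02,until_force=12); wait(.1); f=get_ft_force()
    print(z,s,get_tcp_pos()[2],f,get_grip_width()*88)
    if f[2]>18: break
print(get_time())
for n in("side","scene"): shot("p_"+n,n)
C,im=load("p_side"); u=proj(C,[.4995,.1459,.08]).astype(int); a=im[u[1]-45:u[1]+45,u[0]-60:u[0]+60]
C,im=load("p_scene"); u=proj(C,[.4995,.1459,.08]).astype(int); b=im[u[1]-45:u[1]+45,u[0]-60:u[0]+60]
cv2.imwrite("pics/m6.png",np.hstack([cv2.resize(x,(400,300),interpolation=cv2.INTER_CUBIC) for x in (a,b)]))
```

```text
0.1015 False 0.10159527251208782 [-0.2964  0.1808  0.073 ] 13.889829666689884
0.1 False 0.10024547897692304 [-0.7632 -0.1452  4.8906] 13.683626218214844
0.098 False 0.09821181921341235 [-1.2451 -0.2304  5.241 ] 13.981780772027893
0.0965 False 0.09678786131298307 [-1.1635  0.0146  6.8935] 13.90350178376159
0.0955 False 0.09583088495889897 [-1.1007 -0.1987  7.6663] 14.027335485551738
0.0945 False 0.09534729241022111 [-1.9068 -1.0537 12.7892] 13.828276809024171
0.0935 False 0.09515329684254989 [-4.4567 -1.9517 21.5672] 14.254952633238451
28.8917
```

View pics/m6.png

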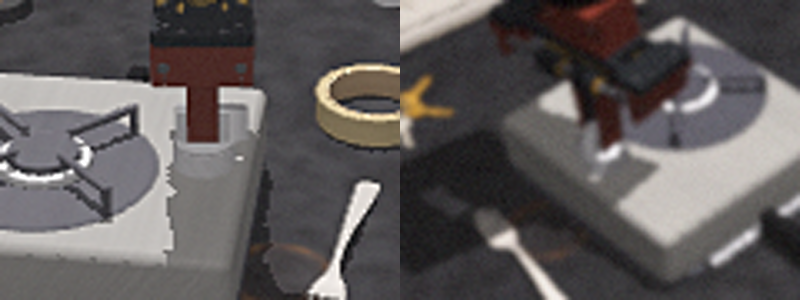

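The pictures show the knob on the spindle with its skirt down at the hob's top. The force rose from 5 to 8 N over about 6 mm, then climbed steeply to 21 N at the hard stop. The knob is pressed right in.

```bash
python3 -c "
from station import *
wait(.3);print(get_tcp_pos(),get_ft_force(),get_grip_width()*88);print(job_done(),get_time())"
```

```text
[0.49995277 0.1460223  0.0951824 ] [-4.93592684 -1.18120036 21.87608275] 13.725812515692546
the job is handed in; nothing more can be done
the job is handed in; nothing more can be done
```

The job is handed in at about 29 s: the tray is fully home, and the knob is on the spindle and still held pressed in against its stop at about 22 N; the bystanders were not touched.

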